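# Load the blue sample rack against the loader's hidden stop

### The arm

A 6-joint arm with a two-finger parallel gripper is mounted at the origin on the work surface. World frame = base frame: x ahead of the robot, y to its left, z up, the work surface at z = 0. Lengths are in m, angles in rad, forces in N, time in s.
With the tool pointing down it reaches from about 0.35 to 0.775 m from the base axis. Payload 5.5 kg.
Tool frame: the origin (TCP) lies midway between the tips of the shut fingers; the grasp point (between the pads) lies 19 mm behind it; z points along the fingers, y is the line along which they close (so a half turn about z gives the same grasp; the last joint's range is limited). The gripper opens to 85 mm and grips with 20 to 120 N. Pads are 22 mm wide; open, the fingers measure 114 mm over their backs; the gripper's body (76 mm by 85 mm) begins 54 mm behind the grasp point. The pads swing forward as they close: fully open they stand 13 mm farther back than shut.
Start: joints at [-1.425, 0.313, 0.046, 1.304, 0, 1.431], TCP at [0.162, -0.552, 0.231] pointing down, gripper open.
Joint ranges: [-2.76, 2.76], [-0.86, 1.69], [-1.03, 1.26], [-2.2, 2.34], [-1.47, 1.5], [-3.14, 3.14]. Speed limits (rad/s): [2.57, 2.57, 3.14, 3.14, 3.14, 3.14].

### API

Orientations are given as a unit quaternion [w, x, y, z].
In Python, from workcell import env gives the robot as it stands. The module is installed in compiled form; this text tells all that it offers.
- The arm moves only by the tool servo_tool, never from a script. Its argument "increments" is a list of rows, each an object of numbers: "grip": the closure, from 0 (fully open) to 1 (shut); "x", "y", "z": the shift along the tool's x, y, z in mm; "roll": the turn about the tool's z in degrees. In form: [{"grip": .., "x": .., "y": .., "z": .., "roll": ..}, ...]. A call has 1 to 5 rows; each row shifts and turns the commanded pose from where the row before left it, along the tool's axes as they then stand; what a row does not reach is not made up. A row lasts 1/12 s, in which the tool goes at most 41.7 mm and 7.16 degrees, less where a joint would pass 70% of its speed; a pose out of reach is approached as far as the arm can. A call is refused whole if a number of a shift passes 41.7 or a number of a turn 7.16, either way. A call with a gripper value outside its range is refused whole. The fingers move at their own pace and stop on an object; "grip_force" is the grip in N (left out, the last holds). Time passes only in rows, so rows that do not move let the fingers close. It gives the time, the measured TCP pose, the force, the opening and the grip force at its end, in the units of the state.
- env.get_state(): the state, without advancing time (a new reading comes with each control period).
- env.read_camera(name): name is "side" or "top"; returns the picture (420x560x3 uint8, red, green, blue); there is no depth.
- env.get_calibration(name): a dict with "vertical_fov" (degrees; the focal length in pixels is half the picture's height over the tangent of half this angle, whatever the lens; pixels are square), "cx", "cy" (the principal point, pixels), "rvec" (rotation vector, rad) and "tvec" (3), from world to camera coordinates, as OpenCV has them. Camera axes: x right, y down, z forward; pixel columns grow to the right and rows downward; lengths in m; the calibration is good to about 2 mm. A picture is of the moment at which its call begins. get_calibration takes no time and is no camera call.
- env.hand_in(): hands the job in; it is judged then, once.
The state is a dict: "clock": time; "joint_pos": joint angles; "qvel": joint speeds; "tau": joint torques, N m; "tcp_pos": TCP position; "orientation": TCP orientation; "wrist_force": force on the tool from outside, world axes, zero at the start; "ft_torque": the same for the moment, N m; "finger_gap": finger opening in m; "grip_force": force on a finger pad.
Only numpy, scipy, OpenCV 4.12 (cv2) and the standard library are available. Lean on these libraries where they do the work, as an engineer would, in place of code of your own. Each camera call takes 0.05 s, during which the arm holds its last target. There are 200 camera calls.

### The job

Pick up the sample rack with the blue handle, set it upright in the lane of the sample loader with its nose towards the hood, and slide it gently in under the hood until you feel it come up against the hidden stop. Leave it there fully home, and leave the orange rack alone.

Things in the scene. Friction and masses are not known exactly. Their poses are not given: they have to be found in the camera images.
- blue_rack (a point): Rack to load: white base 200 x 44 mm, blue handle and nose plate, 3 capped tubes 90 mm high, steel tail weight; 0.3-0.5 kg, balanced under the handle. Point: grip point on the handle's axis, 80 mm above the underside. Handle 24 mm along, 20 mm across, top at 100 mm. x: to the nose, whose face is 140 mm ahead (tail ends 60 mm behind; nearest tube 45 mm ahead); y across; z up.
- orange_rack (a point): A second rack of the same shape, size, grip point and axes, with orange handle and nose plate. To be left alone.
- loader: Fixed sample loader. Origin: on the bench, mid-mouth of its hood; x along the lane into the hood, z up. Lane: open channel x = -250 to 0 mm, 64 mm wide between rails 30 mm high, floor 8 mm above the bench. Hood 300 wide, 240 deep, 158 high, with a tunnel 64 wide, its roof 110 above the bench. A firm stop hidden inside halts the rack's nose 25 to 70 mm past the mouth, different each time.
- seat_flag (a joint): Sprung flag in the tunnel that the nose pushes ahead: 0 m untouched, 0.020 m against the firm stop (rack fully home). Its spring (under 1 N) cannot push the rack back. The rack slides with about 2 to 5 N; the stop is felt as a sharp rise above that. Over 40 N against the stop, hood or rails is too rough.
There are look-alikes about, which are no part of the job. Leave any black or green look-alike of the part that bears blue_rack alone.

How it is judged:
At the end, for the whole second after the job is handed in: The blue rack stands upright (within 10 degrees) on the lane's floor, within 20 mm of the lane's middle, its nose under the hood and holding the seat flag pressed to within 8 mm of the firm stop (flag above 0.012 of 0.020 m) (value of joint seat_flag above 0.012 m and x of blue_rack in the frame of loader between -0.135 and -0.055 m and y of blue_rack in the frame of loader between -0.02 and 0.02 m and z of blue_rack in the frame of loader between 0.083 and 0.098 m and angle between blue_rack's own z axis and vertical below 0.17 rad); the robot touches nothing.
It fails at once if the blue rack is pressed against the loader's stop, hood or rails with more than 40 N (contact force between blue_rack_body and loader above 40 N).
It fails at once if the orange rack is moved by more than 30 mm (distance of orange_rack from where it was at the start of the episode above 0.03 m).
It also fails if it takes over 45 s, if anything falls off the work surface, if the arm or the gripper's body presses on something with over 40 N, if the wrist force passes 120 N, or if a joint passes its speed limit or range.

## Working session

There is one attempt and no reset: what is moved stays moved. The work goes in short steps, Python scripts to look and compute and a tool call to move; the robot and the scene stay as the last step left them, time stands still between calls to the robot, and variables do not carry over. Pictures are saved under pics/ and viewed, at most 10 in all, crops included, and the job is handed in when it is done.

Besides the shell and the picture viewer there is one more tool, called after "Emit:" in YAML: its name, and indented under it one key for each argument. servo_tool: Moves the arm, as the interface text tells. Its arguments: {"type":"object","properties":{"increments":{"type":"array"},"grip_force":{"type":"number"}},"required":["increments"]}

```bash
mkdir -p pics; cat > h.py <<'E'
import numpy as np, cv2
from workcell import env
def cal(n):
    c=env.get_calibration(n); R=cv2.Rodrigues(np.array(c["rvec"],float))[0]; t=np.array(c["tvec"],float).ravel()
    f=210/np.tan(np.radians(c["vertical_fov"])/2); return R,t,f,c["cx"],c["cy"],c
def ray(n,u,v,z):
    R,t,f,cx,cy,c=cal(n); o=-R.T@t; d=R.T@np.array([(u-cx)/f,(v-cy)/f,1]); return o+d*(z-o[2])/d[2]
def proj(n,p):
    R,t,f,cx,cy,c=cal(n); q=R@np.array(p)+t; return q[0]/q[2]*f+cx,q[1]/q[2]*f+cy
E
python3 - <<'E'
from h import *
ims=[env.read_camera(n) for n in("top","side")]
for n,i in zip(("top","side"),ims):
    cv2.imwrite(f"pics/{n}0.png",i[:,:,::-1]); R,t,f,cx,cy,c=cal(n); print(c,-R.T@t)
print(env.get_state())
E
```

```text
{'vertical_fov': 44.16718467065438, 'cx': 273.69965624618766, 'cy': 203.77414153004997, 'rvec': array([ 2.16576785, -2.17153011,  0.07028291]), 'tvec': array([-0.01381605,  0.4272296 ,  1.37234391])} [ 0.30966527 -0.0423403   1.40298201]
{'vertical_fov': 44.42584861918304, 'cx': 273.7434539432428, 'cy': 202.70347570831836, 'rvec': array([ 1.54146645, -1.92182798,  0.84620013]), 'tvec': array([0.04005896, 0.34697518, 1.24670577])} [-0.68349892  0.16457674  1.08720537]
{'clock': 0.1, 'joint_pos': array([-1.42461311e+00,  3.13955822e-01,  4.50824175e-02,  1.30358813e+00,
        1.59458391e-05,  1.43119129e+00]), 'qvel': array([-0.00104036, -0.0013771 ,  0.0038552 , -0.00039885, -0.00035597,
       -0.00033704]), 'tau': array([ 3.06867565e-03, -4.81725419e+01,  2.99244350e+01,  1.28031711e-02,
       -6.83145026e-05,  7.52338565e-06]), 'tcp_pos': array([ 0.16202625, -0.55122616,  0.23047651]), 'orientation': array([-8.32626792e-04,  9.89807652e-01,  1.42408280e-01,  5.23436505e-06]), 'wrist_force': array([0.65372362, 1.24873817, 0.45961657]), 'ft_torque': array([-0.00419303, -0.0286286 ,  0.01635077]), 'grip_force': 0.0, 'finger_gap': 0.0855620170628775}
```

View pics/top0.png

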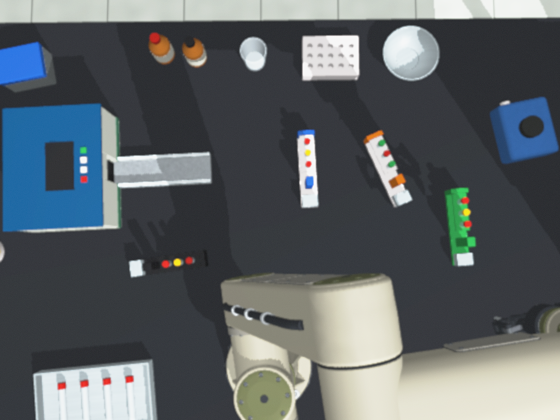

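View pics/side0.png

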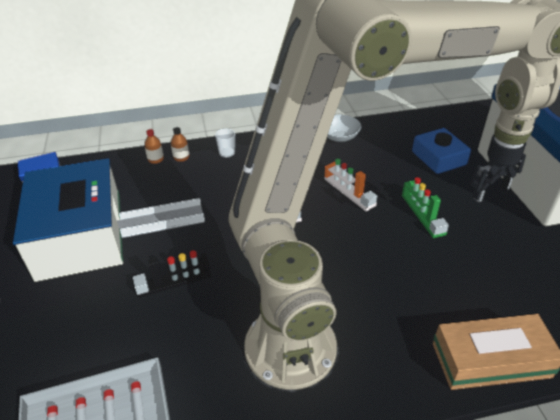

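Top view: blue rack at (308,168), handle (309,182), nose plate at (306,132). Look-alikes are orange (388,168), green (460,226) and black (168,264). The loader hood is at (60,168), with its lane reaching from (115,170) to (211,168). In the side view the arm hides the blue rack. I choose the rack at (308,168), and will measure it and check it in a close crop.

```bash
python3 - <<'E'
from h import *
im=cv2.imread("pics/top0.png"); hsv=cv2.cvtColor(im,cv2.COLOR_BGR2HSV)
m=cv2.inRange(hsv,(100,120,60),(130,255,255)); m[:,:285]=0;m[:,335:]=0;m[:110]=0;m[220:]=0
n,l,s,c=cv2.connectedComponentsWithStats(m)
for i in range(1,n):
    if s[i][4]>8: print("blue",s[i],c[i],ray("top",*c[i],.1))
# rack outline (white)
w=cv2.inRange(im,(140,140,140),(255,255,255))|m
sub=np.zeros_like(w); sub[120:215,290:325]=w[120:215,290:325]
print("rack",cv2.minAreaRect(cv2.findNonZero(sub)))
# lane: bright pixels
g=cv2.cvtColor(im,cv2.COLOR_BGR2GRAY)
sub=np.zeros_like(w); sub[140:200,124:220]=(g[140:200,124:220]>100)*255
r=cv2.minAreaRect(cv2.findNonZero(sub)); print("lane",r)
for p in cv2.boxPoints(r): print(p,ray("top",*p,.03))
for u in (130,150,170,190,205):
    v=np.where(sub[:,u])[0]; print(u,v.min(),v.max(),[ray("top",u,x,.03).round(4) for x in (v.min()-.5,v.max()+.5)])
a=cv2.resize(im[115:225,280:420],None,fx=4,fy=4,interpolation=cv2.INTER_CUBIC); b=cv2.resize(im[130:210,90:230],None,fx=4,fy=4,interpolation=cv2.INTER_CUBIC)
cv2.imwrite("pics/crop.png",cv2.resize(np.vstack([a,b]),None,fx=.78,fy=.78))
E
```

```text
blue [297 129  18   9  98] [305.36734694 131.7244898 ] [ 0.60461629 -0.09780211  0.1       ]
blue [306 177   7  11  74] [308.95945946 181.94594595] [ 0.4753945  -0.10598837  0.1       ]
rack ((307.1129150390625, 167.94039916992188), (78.20928192138672, 17.81374168395996), 86.93350982666016)
lane ((166.92518615722656, 169.5037384033203), (32.659202575683594, 87.590576171875), 87.1375961303711)
[122.36908 155.38153] [0.55872252 0.39322505 0.03      ]
[209.85037 151.00748] [0.56935991 0.15650567 0.03      ]
[211.4813  183.62595] [0.48090167 0.15136257 0.03      ]
[124. 188.] [0.47008466 0.38677735 0.03      ]
130 155 187 [array([0.561 , 0.3726, 0.03  ]), array([0.4714, 0.3706, 0.03  ])]
150 154 186 [array([0.5635, 0.3183, 0.03  ]), array([0.4738, 0.3167, 0.03  ])]
170 154 185 [array([0.5632, 0.2642, 0.03  ]), array([0.4763, 0.2628, 0.03  ])]
190 153 184 [array([0.5656, 0.2101, 0.03  ]), array([0.4788, 0.2091, 0.03  ])]
205 152 183 [array([0.5681, 0.1696, 0.03  ]), array([0.4813, 0.1688, 0.03  ])]
```

View pics/crop.png

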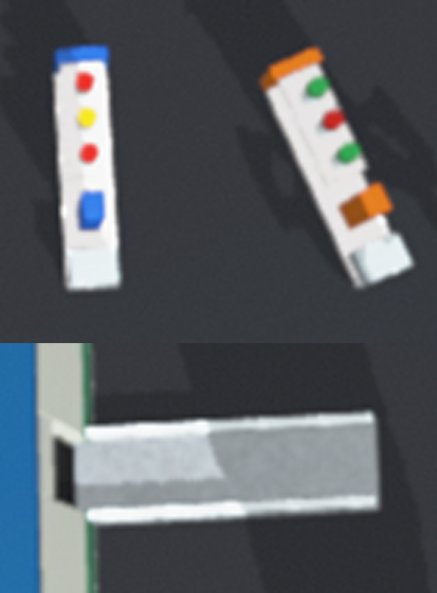

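The crop confirms a blue handle and nose plate with the nose pointing up in the image (+x), well clear of the orange rack. Next I refine the yaw and the lane's inner edges, and plan the move.

```bash
cat >> h.py <<'E'
def togo(x,y,z,yaw,s=None):
    s=s or env.get_state(); w,a,b,c=s["orientation"]; p=s["tcp_pos"]; cy=np.arctan2(2*(a*b+w*c),1-2*(b*b+c*c))
    d=np.array([x,y,z])-p
    print("t %.2f tcp"%s["clock"],p.round(4),"yaw %.2f"%np.degrees(cy),"q",s["joint_pos"].round(2))
    print("tool mm x %.1f y %.1f z %.1f roll %.2f"%(1e3*(d[0]*np.cos(cy)+d[1]*np.sin(cy)),1e3*(d[0]*np.sin(cy)-d[1]*np.cos(cy)),-1e3*d[2],np.degrees(cy)-yaw))
E
python3 - <<'E'
from h import *
im=cv2.imread("pics/top0.png"); g=cv2.cvtColor(im,cv2.COLOR_BGR2GRAY)
for u in (140,200): print(u,[(v,int(g[v,u-1:u+2].mean())) for v in range(148,192)])
P=lambda x,y:(x/3.12+280-.4,y/3.12+115-.4)
pts=[ray("top",*P(*q),.09)[:2] for q in((84,82),(86,117),(88,153))]; h=ray("top",*P(92,206),.1)[:2]
print(np.array(pts).round(4),h.round(4)); d=pts[0]-h; print("yaw",np.degrees(np.arctan2(d[1],d[0])),np.linalg.norm(pts-h,axis=1))
for e in (((55,60),(68,288)),((108,60),(120,285))):
    a,b=[ray("top",*P(*q),.02)[:2] for q in e]; print("edge yaw",np.degrees(np.arctan2(*(a-b)[::-1])))
togo(h[0],h[1],.16,0)
# side view lane ends
s=cv2.imread("pics/side0.png"); cv2.imwrite("pics/side_lane.png",cv2.resize(s[180:260,90:230],None,fx=5,fy=5,interpolation=cv2.INTER_CUBIC))
E
```

```text
140 [(148, 47), (149, 46), (150, 47), (151, 46), (152, 46), (153, 45), (154, 50), (155, 144), (156, 241), (157, 247), (158, 246), (159, 236), (160, 211), (161, 197), (162, 200), (163, 201), (164, 200), (165, 198), (166, 198), (167, 197), (168, 198), (169, 197), (170, 197), (171, 198), (172, 198), (173, 193), (174, 172), (175, 154), (176, 149), (177, 149), (178, 149), (179, 147), (180, 147), (181, 168), (182, 226), (183, 245), (184, 246), (185, 233), (186, 181), (187, 113), (188, 66), (189, 55), (190, 56), (191, 57)]
200 [(148, 48), (149, 47), (150, 46), (151, 51), (152, 116), (153, 200), (154, 224), (155, 207), (156, 170), (157, 156), (158, 157), (159, 157), (160, 157), (161, 157), (162, 156), (163, 155), (164, 155), (165, 157), (166, 156), (167, 155), (168, 153), (169, 154), (170, 156), (171, 157), (172, 157), (173, 156), (174, 157), (175, 157), (176, 155), (177, 155), (178, 167), (179, 203), (180, 224), (181, 226), (182, 183), (183, 120), (184, 74), (185, 50), (186, 46), (187, 46), (188, 47), (189, 47), (190, 47), (191, 46)]
[[ 0.583  -0.101 ]
 [ 0.5538 -0.1025]
 [ 0.5239 -0.1039]] [ 0.4788 -0.1063]
yaw 2.9168325846214933 [0.10433845 0.0751198  0.04518334]
edge yaw 2.888308349217038
edge yaw 2.5210587057848457
t 0.10 tcp [ 0.162  -0.5512  0.2305] yaw 16.37 q [-1.42  0.31  0.05  1.3   0.    1.43]
tool mm x 429.3 y -337.6 z 70.5 roll 16.37
```

View pics/side_lane.png

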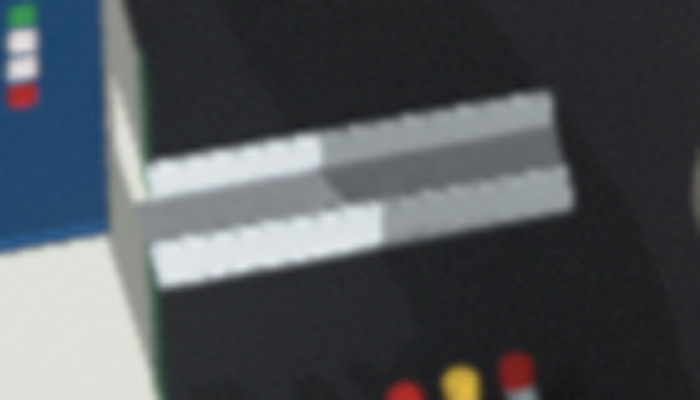

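The side crop shows the lane with both rails: far rail end at (200.6,198.4), near rail end at (204,213) and mouth edge near (120,213). I'll start moving and work out the lane line alongside.

Emit:
servo_tool:
  increments:
    - {"grip": 0, "x": 30, "y": -24, "z": 0, "roll": 0}
    - {"grip": 0, "x": 30, "y": -24, "z": 0, "roll": 0}
    - {"grip": 0, "x": 30, "y": -24, "z": 0, "roll": 0}
    - {"grip": 0, "x": 30, "y": -24, "z": 0, "roll": 0}
    - {"grip": 0, "x": 30, "y": -24, "z": 0, "roll": 0}

```text
clock: 0.52
tcp_pos: [0.2726, -0.3925, 0.2308]
orientation: [-0.0, 0.99, 0.142, -0.0]
wrist_force: [1.1, -0.7, -0.2]
finger_gap: 0.0857
grip_force: 0.0
```

Emit:
servo_tool:
  increments:
    - {"grip": 0, "x": 30, "y": -24, "z": 0, "roll": 0}
    - {"grip": 0, "x": 30, "y": -24, "z": 0, "roll": 0}
    - {"grip": 0, "x": 30, "y": -24, "z": 0, "roll": 0}
    - {"grip": 0, "x": 30, "y": -24, "z": 0, "roll": 0}
    - {"grip": 0, "x": 30, "y": -24, "z": 0, "roll": 0}

```text
clock: 0.93
tcp_pos: [0.3827, -0.235, 0.2311]
orientation: [-0.0, 0.99, 0.142, -0.0]
wrist_force: [0.1, -0.7, -0.2]
finger_gap: 0.0855
grip_force: 0.0
```

Emit:
servo_tool:
  increments:
    - {"grip": 0, "x": 30, "y": -24, "z": 0, "roll": 0}
    - {"grip": 0, "x": 30, "y": -24, "z": 0, "roll": 0}
    - {"grip": 0, "x": 30, "y": -24, "z": 0, "roll": 0}
    - {"grip": 0, "x": 30, "y": -24, "z": 0, "roll": 0}
    - {"grip": 0, "x": 0, "y": 0, "z": 0, "roll": 6.8}

```text
clock: 1.35
tcp_pos: [0.4729, -0.1058, 0.2309]
orientation: [-0.001, 0.996, 0.087, 0.001]
wrist_force: [-0.9, 0.3, 0.6]
finger_gap: 0.0852
grip_force: 0.0
```

Emit:
servo_tool:
  increments:
    - {"grip": 0, "x": 0, "y": 0, "z": 0, "roll": 6.8}
    - {"grip": 0, "x": 0, "y": 0, "z": 0, "roll": 0}
    - {"grip": 0, "x": 0, "y": 0, "z": 0, "roll": 0}

```text
clock: 1.6
tcp_pos: [0.4701, -0.1107, 0.2309]
orientation: [-0.0, 1.0, 0.026, -0.0]
wrist_force: [-0.2, 0.7, 0.2]
finger_gap: 0.0859
grip_force: 0.0
```

```bash
python3 - <<'E'
from h import *
togo(.4788,-.1063,.16,2.8)
a=ray("top",140,170.4,.03);b=ray("top",200,167.05,.03);print("lane mid",a,b,np.degrees(np.arctan2(*(a-b)[1::-1])))
print("end",ray("top",211,166.5,.03)); 
for p in ((200.6,198.4),(204,213),(120,213),(121,229)): print("side",ray("side",*p,.03))
E
```

```text
t 1.60 tcp [ 0.4701 -0.1107  0.2309] yaw 2.99 q [-0.4   0.14 -0.18  1.25 -0.    2.69]
tool mm x 8.9 y -3.9 z 70.9 roll 0.19
lane mid [0.51757112 0.34454239 0.03      ] [0.52587516 0.18266286 0.03      ] 92.93656317943355
end [0.52722033 0.15304615 0.03      ]
side [0.56045538 0.1560528  0.03      ]
side [0.49025252 0.15298775 0.03      ]
side [0.54939855 0.40411812 0.03      ]
side [0.47692189 0.40041793 0.03      ]
```

Emit:
servo_tool:
  increments:
    - {"grip": 0, "x": 9, "y": -4, "z": 30, "roll": 0.2}
    - {"grip": 0, "x": 0, "y": 0, "z": 30, "roll": 0}
    - {"grip": 0, "x": 0, "y": 0, "z": 25, "roll": 0}
    - {"grip": 0, "x": 0, "y": 0, "z": 0, "roll": 0}

```text
clock: 1.93
tcp_pos: [0.4755, -0.1058, 0.1415]
orientation: [-0.002, 1.0, 0.023, -0.004]
wrist_force: [-1.7, 0.0, -0.1]
finger_gap: 0.0856
grip_force: 0.0
```

```bash
python3 - <<'E'
from h import *
togo(.4788,-.1063,.062,2.8)
t,s=env.read_camera("top"),env.read_camera("side")
cv2.imwrite("pics/g1.png",np.vstack([cv2.resize(t[110:230,270:430],(533,400)),cv2.resize(s[120:260,240:380],(533,200))])[:600,:,::-1])
E
```

```text
t 1.93 tcp [ 0.4755 -0.1058  0.1415] yaw 2.67 q [-0.38  0.2  -0.33  1.05 -0.    2.71]
tool mm x 3.3 y 0.7 z 79.5 roll -0.13
```

View pics/g1.png

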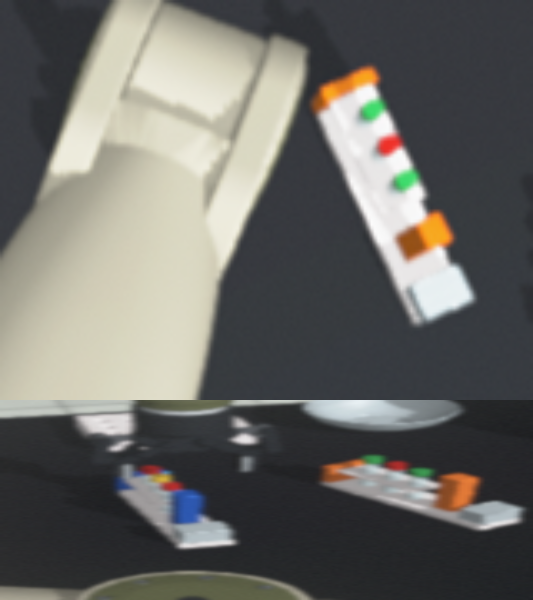

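The top view is blocked by the arm. The side view shows the blue handle's top near pixel (289,184) and a fingertip near (305,165). I'll cross-check the grip point from the side camera.

```bash
python3 - <<'E'
from h import *
s=env.read_camera("side"); hsv=cv2.cvtColor(s,cv2.COLOR_RGB2HSV); m=cv2.inRange(hsv,(100,120,60),(130,255,255))
m[:,:265]=0;m[:,330:]=0;m[:150]=0;m[230:]=0
n,l,st,c=cv2.connectedComponentsWithStats(m)
for i in range(1,n):
    if st[i][4]>8: print(st[i],c[i])
print("pred top corners",[np.round(proj("side",(.4788+a*.012+0.0006*b,-.1063+b*.010+a*.0006,.1)),1) for a in(-1,1) for b in(-1,1)])
print("tips",[np.round(proj("side",(.4755,-.1058+b*.043,.155)),1) for b in(-1,1)])
E
```

```text
[270 174   4   9  24] [270.95833333 178.45833333]
[286 182   8  24 166] [289.21084337 193.52409639]
pred top corners [array([292.2, 187.1]), array([285.6, 187.8]), array([290. , 182.2]), array([283.4, 182.9])]
tips [array([302.1, 169.2]), array([273.5, 173.4])]
```

Emit:
servo_tool:
  increments:
    - {"grip": 0, "x": 3, "y": 2, "z": 25, "roll": 0}
    - {"grip": 0, "x": 0, "y": 0, "z": 25, "roll": 0}
    - {"grip": 0, "x": 0, "y": 0, "z": 20, "roll": 0}
    - {"grip": 0, "x": 0, "y": 0, "z": 9, "roll": 0}
    - {"grip": 0, "x": 0, "y": 0, "z": 0, "roll": 0}

```text
clock: 2.5
tcp_pos: [0.4819, -0.1085, 0.067]
orientation: [-0.0, 1.0, 0.023, -0.001]
wrist_force: [0.1, -0.3, 0.1]
finger_gap: 0.0853
grip_force: 0.0
```

Emit:
servo_tool:
  increments:
    - {"grip": 0.4, "x": 0, "y": 0, "z": 0, "roll": 0}
    - {"grip": 0.6, "x": 0, "y": 0, "z": 0, "roll": 0}
    - {"grip": 0.7, "x": 0, "y": 0, "z": 0, "roll": 0}
    - {"grip": 0.85, "x": 0, "y": 0, "z": 0, "roll": 0}
    - {"grip": 1, "x": 0, "y": 0, "z": 0, "roll": 0}
  grip_force: 50

```text
clock: 2.92
tcp_pos: [0.4828, -0.1086, 0.0682]
orientation: [0.0, 1.0, 0.023, 0.001]
wrist_force: [-0.3, -0.1, 0.2]
finger_gap: 0.0257
grip_force: 0.0
```

Emit:
servo_tool:
  increments:
    - {"grip": 1, "x": 0, "y": 0, "z": 0, "roll": 0}
    - {"grip": 1, "x": 0, "y": 0, "z": 0, "roll": 0}
    - {"grip": 1, "x": 0, "y": 0, "z": 0, "roll": 0}

```text
clock: 3.17
tcp_pos: [0.4829, -0.1085, 0.0681]
orientation: [0.0, 1.0, 0.023, 0.001]
wrist_force: [-0.7, 0.9, 5.4]
finger_gap: 0.0198
grip_force: 50.3
```

Emit:
servo_tool:
  increments:
    - {"grip": 1, "x": 0, "y": 0, "z": -8, "roll": 0}
    - {"grip": 1, "x": 0, "y": 0, "z": -15, "roll": 0}
    - {"grip": 1, "x": 0, "y": 0, "z": -20, "roll": 0}
    - {"grip": 1, "x": 0, "y": 0, "z": -17, "roll": 0}
    - {"grip": 1, "x": 0, "y": 0, "z": 0, "roll": 0}

```text
clock: 3.58
tcp_pos: [0.4837, -0.1089, 0.13]
orientation: [0.001, 1.0, 0.023, 0.002]
wrist_force: [1.4, -0.1, -4.0]
finger_gap: 0.0192
grip_force: 49.3
```

Emit:
servo_tool:
  increments:
    - {"grip": 1, "x": 0, "y": 0, "z": 0, "roll": -3}
    - {"grip": 1, "x": 0, "y": 0, "z": 0, "roll": -6}
    - {"grip": 1, "x": 0, "y": 0, "z": 0, "roll": -7}
    - {"grip": 1, "x": 0, "y": 0, "z": 0, "roll": -7}
    - {"grip": 1, "x": 0, "y": 0, "z": 0, "roll": -7}

```text
clock: 4.0
tcp_pos: [0.4811, -0.108, 0.1257]
orientation: [-0.001, 0.959, 0.283, -0.001]
wrist_force: [-0.0, 0.2, -4.4]
finger_gap: 0.0194
grip_force: 49.2
```

Emit:
servo_tool:
  increments:
    - {"grip": 1, "x": 0, "y": 0, "z": 0, "roll": -7}
    - {"grip": 1, "x": 0, "y": 0, "z": 0, "roll": -7}
    - {"grip": 1, "x": 0, "y": 0, "z": 0, "roll": -7}
    - {"grip": 1, "x": 0, "y": 0, "z": 0, "roll": -7}
    - {"grip": 1, "x": 0, "y": 0, "z": 0, "roll": -7}

```text
clock: 4.42
tcp_pos: [0.4811, -0.108, 0.1257]
orientation: [-0.001, 0.829, 0.559, -0.001]
wrist_force: [-0.3, -0.4, -4.5]
finger_gap: 0.0194
grip_force: 49.2
```

Emit:
servo_tool:
  increments:
    - {"grip": 1, "x": 0, "y": 0, "z": 0, "roll": -7}
    - {"grip": 1, "x": 0, "y": 0, "z": 0, "roll": -7}
    - {"grip": 1, "x": 0, "y": 0, "z": 0, "roll": -7}
    - {"grip": 1, "x": 0, "y": 0, "z": 0, "roll": -4}
    - {"grip": 1, "x": 0, "y": 0, "z": 0, "roll": 0}

```text
clock: 4.83
tcp_pos: [0.4812, -0.108, 0.1258]
orientation: [-0.001, 0.69, 0.723, -0.001]
wrist_force: [0.3, 0.5, -4.4]
finger_gap: 0.0192
grip_force: 49.2
```

```bash
python3 - <<'E'
from h import *
togo(.523,.244,.128,92.9); print(env.get_state()["wrist_force"],env.get_state()["finger_gap"])
E
```

```text
t 4.83 tcp [ 0.4812 -0.108   0.1258] yaw 92.67 q [-0.38  0.22 -0.35  1.01 -0.    1.14]
tool mm x 349.7 y 58.2 z -2.2 roll -0.23
[ 0.30415843  0.46259148 -4.44280979] 0.01923312223310727
```

Emit:
servo_tool:
  increments:
    - {"grip": 1, "x": 15, "y": 3, "z": 0, "roll": 0}
    - {"grip": 1, "x": 25, "y": 5, "z": 0, "roll": 0}
    - {"grip": 1, "x": 30, "y": 6, "z": 0, "roll": 0}
    - {"grip": 1, "x": 30, "y": 6, "z": 0, "roll": 0}
    - {"grip": 1, "x": 30, "y": 6, "z": 0, "roll": 0}

```text
clock: 5.25
tcp_pos: [0.5016, 0.0238, 0.1263]
orientation: [-0.001, 0.692, 0.722, -0.001]
wrist_force: [0.3, -0.2, -5.2]
finger_gap: 0.0193
grip_force: 49.3
```

Emit:
servo_tool:
  increments:
    - {"grip": 1, "x": 30, "y": 6, "z": 0, "roll": 0}
    - {"grip": 1, "x": 30, "y": 6, "z": 0, "roll": 0}
    - {"grip": 1, "x": 30, "y": 6, "z": 0, "roll": 0}
    - {"grip": 1, "x": 30, "y": 5, "z": 0, "roll": 0}
    - {"grip": 1, "x": 30, "y": 5, "z": 0, "roll": 0}

```text
clock: 5.67
tcp_pos: [0.5228, 0.1752, 0.1261]
orientation: [-0.0, 0.692, 0.722, -0.001]
wrist_force: [-0.5, -1.0, -4.3]
finger_gap: 0.0194
grip_force: 49.3
```

Emit:
servo_tool:
  increments:
    - {"grip": 1, "x": 25, "y": 3, "z": 0, "roll": 0}
    - {"grip": 1, "x": 15, "y": 1, "z": 0, "roll": 0}
    - {"grip": 1, "x": 8, "y": 0, "z": 0, "roll": 0}
    - {"grip": 1, "x": 0, "y": 0, "z": 0, "roll": 0}
    - {"grip": 1, "x": 0, "y": 0, "z": 0, "roll": 0}

```text
clock: 6.08
tcp_pos: [0.5247, 0.2214, 0.1264]
orientation: [-0.0, 0.691, 0.723, -0.001]
wrist_force: [-0.7, -0.4, -5.2]
finger_gap: 0.0191
grip_force: 49.4
```

```bash
python3 - <<'E'
from h import *
togo(.5235,.230,.07,92.9)
t,s=env.read_camera("top"),env.read_camera("side")
cv2.imwrite("pics/p1.png",np.vstack([cv2.resize(t[120:220,70:270],(600,300)),cv2.resize(s[160:260,80:280],(600,300))])[:,:,::-1])
E
```

```text
t 6.08 tcp [0.5247 0.2214 0.1264] yaw 92.55 q [ 0.26  0.36 -0.16  1.06 -0.    1.79]
tool mm x 8.6 y -0.9 z 56.4 roll -0.35
```

View pics/p1.png

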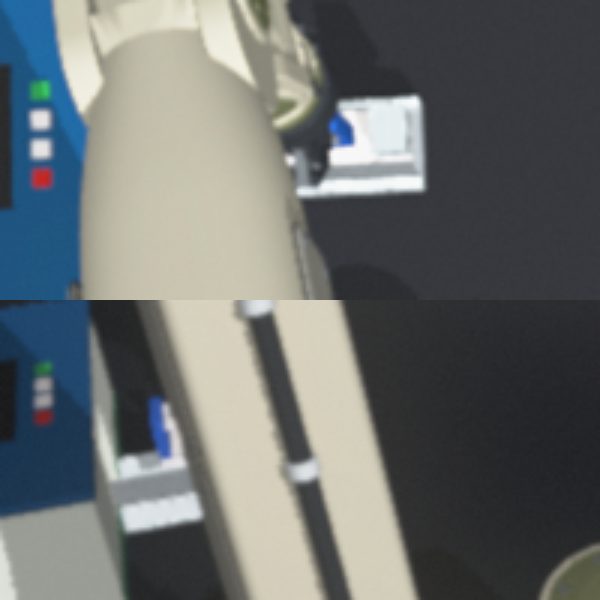

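Both cameras show the rack over the lane. Its tail weight is near top pixel (200,163) and its nose plate near side pixel (132,203), just short of the mouth. I'll check the lateral offset.

```bash
python3 - <<'E'
from h import *
for z in (.08,.1): print("tail",ray("top",200.5,163.2,z))
im=env.read_camera("top"); g=cv2.cvtColor(im,cv2.COLOR_RGB2GRAY)
for u in (196,202): print(u,[(v,int(g[v,u])) for v in range(148,188)])
E
```

```text
tail [0.52806446 0.17327305 0.08      ]
tail [0.52476284 0.17001355 0.1       ]
196 [(148, 47), (149, 46), (150, 45), (151, 45), (152, 112), (153, 195), (154, 220), (155, 235), (156, 237), (157, 235), (158, 235), (159, 235), (160, 235), (161, 235), (162, 235), (163, 235), (164, 235), (165, 235), (166, 235), (167, 235), (168, 235), (169, 233), (170, 220), (171, 228), (172, 245), (173, 236), (174, 188), (175, 159), (176, 155), (177, 154), (178, 161), (179, 212), (180, 245), (181, 247), (182, 244), (183, 217), (184, 139), (185, 73), (186, 55), (187, 55)]
202 [(148, 46), (149, 47), (150, 44), (151, 57), (152, 151), (153, 238), (154, 240), (155, 236), (156, 235), (157, 235), (158, 235), (159, 235), (160, 235), (161, 235), (162, 235), (163, 235), (164, 235), (165, 235), (166, 235), (167, 234), (168, 235), (169, 233), (170, 219), (171, 225), (172, 242), (173, 226), (174, 175), (175, 156), (176, 156), (177, 156), (178, 193), (179, 245), (180, 248), (181, 248), (182, 243), (183, 190), (184, 111), (185, 65), (186, 56), (187, 57)]
```

Emit:
servo_tool:
  increments:
    - {"grip": 1, "x": 0, "y": 0, "z": 12, "roll": -0.3}
    - {"grip": 1, "x": 0, "y": 0, "z": 15, "roll": 0}
    - {"grip": 1, "x": 0, "y": 0, "z": 10, "roll": 0}
    - {"grip": 1, "x": 0, "y": 0, "z": 5, "roll": 0}
    - {"grip": 1, "x": 0, "y": 0, "z": 0, "roll": 0}

```text
clock: 6.65
tcp_pos: [0.5244, 0.2209, 0.0839]
orientation: [-0.001, 0.69, 0.724, -0.001]
wrist_force: [0.1, -0.5, -4.1]
finger_gap: 0.019
grip_force: 49.3
```

Emit:
servo_tool:
  increments:
    - {"grip": 1, "x": 0, "y": 0, "z": 2, "roll": 0}
    - {"grip": 1, "x": 0, "y": 0, "z": 2, "roll": 0}
    - {"grip": 1, "x": 0, "y": 0, "z": 0, "roll": 0}

```text
clock: 6.9
tcp_pos: [0.5257, 0.2219, 0.0815]
orientation: [0.0, 0.689, 0.725, 0.0]
wrist_force: [-1.3, -1.3, -4.9]
finger_gap: 0.0192
grip_force: 49.3
```

Free so far; lowering slowly to the floor (contact expected near TCP z 0.076).

Emit:
servo_tool:
  increments:
    - {"grip": 1, "x": 0, "y": 0, "z": 1.5, "roll": 0}
    - {"grip": 1, "x": 0, "y": 0, "z": 1.5, "roll": 0}
    - {"grip": 1, "x": 0, "y": 0, "z": 0, "roll": 0}

```text
clock: 7.15
tcp_pos: [0.5254, 0.2219, 0.0782]
orientation: [0.0, 0.689, 0.725, -0.0]
wrist_force: [-1.2, 0.5, -5.4]
finger_gap: 0.0191
grip_force: 49.3
```

Emit:
servo_tool:
  increments:
    - {"grip": 1, "x": 0, "y": 0, "z": 1, "roll": 0}
    - {"grip": 1, "x": 0, "y": 0, "z": 0, "roll": 0}

```text
clock: 7.32
tcp_pos: [0.5253, 0.2219, 0.0771]
orientation: [-0.0, 0.689, 0.725, -0.0]
wrist_force: [0.2, 0.6, -3.7]
finger_gap: 0.0192
grip_force: 49.3
```

Emit:
servo_tool:
  increments:
    - {"grip": 1, "x": 0, "y": 0, "z": 1, "roll": 0}
    - {"grip": 1, "x": 0, "y": 0, "z": 0, "roll": 0}

```text
clock: 7.48
tcp_pos: [0.5255, 0.222, 0.0762]
orientation: [0.0, 0.689, 0.725, 0.0]
wrist_force: [-0.4, -1.0, -4.7]
finger_gap: 0.0195
grip_force: 49.4
```

Emit:
servo_tool:
  increments:
    - {"grip": 1, "x": 0, "y": 0, "z": 1, "roll": 0}
    - {"grip": 1, "x": 0, "y": 0, "z": 0, "roll": 0}

```text
clock: 7.65
tcp_pos: [0.5256, 0.222, 0.0762]
orientation: [0.0, 0.689, 0.725, 0.0]
wrist_force: [-2.5, -0.5, 2.7]
finger_gap: 0.0195
grip_force: 50.3
```

Emit:
servo_tool:
  increments:
    - {"grip": 1, "x": 0, "y": 0, "z": 1, "roll": 0}
    - {"grip": 1, "x": 0, "y": 0, "z": 0, "roll": 0}

```text
clock: 7.82
tcp_pos: [0.5256, 0.222, 0.0761]
orientation: [0.0, 0.689, 0.725, 0.001]
wrist_force: [-4.9, -1.8, 10.0]
finger_gap: 0.0192
grip_force: 51.4
```

Emit:
servo_tool:
  increments:
    - {"grip": 1, "x": 0, "y": 0, "z": -1.2, "roll": 0}
    - {"grip": 1, "x": 4, "y": -0.5, "z": 0, "roll": 0}
    - {"grip": 1, "x": 6, "y": -0.5, "z": 0, "roll": 0}
    - {"grip": 1, "x": 6, "y": -0.5, "z": 0, "roll": 0}
    - {"grip": 1, "x": 6, "y": -0.5, "z": 0, "roll": 0}

```text
clock: 8.23
tcp_pos: [0.5234, 0.2436, 0.0761]
orientation: [0.001, 0.689, 0.724, 0.0]
wrist_force: [0.5, -5.8, 3.7]
finger_gap: 0.0192
grip_force: 50.5
```

Emit:
servo_tool:
  increments:
    - {"grip": 1, "x": 6, "y": 0, "z": 0, "roll": 0}
    - {"grip": 1, "x": 6, "y": 0, "z": 0, "roll": 0}
    - {"grip": 1, "x": 6, "y": 0, "z": 0, "roll": 0}
    - {"grip": 1, "x": 6, "y": 0, "z": 0, "roll": 0}
    - {"grip": 1, "x": 4, "y": 0, "z": 0, "roll": 0}

```text
clock: 8.65
tcp_pos: [0.5218, 0.2719, 0.0761]
orientation: [0.001, 0.689, 0.725, 0.0]
wrist_force: [0.6, -5.6, 6.0]
finger_gap: 0.0191
grip_force: 50.7
```

Emit:
servo_tool:
  increments:
    - {"grip": 1, "x": 2, "y": 0, "z": 0, "roll": 0}
    - {"grip": 1, "x": 2, "y": 0, "z": 0, "roll": 0}
    - {"grip": 1, "x": 2, "y": 0, "z": 0, "roll": 0}

```text
clock: 8.9
tcp_pos: [0.5215, 0.2775, 0.0761]
orientation: [0.001, 0.689, 0.724, 0.0]
wrist_force: [-0.0, -6.8, 5.3]
finger_gap: 0.0196
grip_force: 50.7
```

Emit:
servo_tool:
  increments:
    - {"grip": 1, "x": 1.5, "y": 0, "z": -0.3, "roll": 0}
    - {"grip": 1, "x": 1.5, "y": 0, "z": 0, "roll": 0}
    - {"grip": 1, "x": 1.5, "y": 0, "z": 0, "roll": 0}

```text
clock: 9.15
tcp_pos: [0.5209, 0.282, 0.0761]
orientation: [0.001, 0.689, 0.724, 0.0]
wrist_force: [-0.9, -5.6, 3.7]
finger_gap: 0.0192
grip_force: 50.6
```

Emit:
servo_tool:
  increments:
    - {"grip": 1, "x": 1.5, "y": 0, "z": 0, "roll": 0}
    - {"grip": 1, "x": 1.5, "y": 0, "z": 0, "roll": 0}
    - {"grip": 1, "x": 1.5, "y": 0, "z": 0, "roll": 0}

```text
clock: 9.4
tcp_pos: [0.5207, 0.2864, 0.0762]
orientation: [0.001, 0.689, 0.724, -0.0]
wrist_force: [0.1, -5.6, 4.5]
finger_gap: 0.0194
grip_force: 50.6
```

Emit:
servo_tool:
  increments:
    - {"grip": 1, "x": 1.3, "y": 0, "z": 0, "roll": 0}
    - {"grip": 1, "x": 1.3, "y": 0, "z": 0, "roll": 0}
    - {"grip": 1, "x": 1.3, "y": 0, "z": 0, "roll": 0}

```text
clock: 9.65
tcp_pos: [0.5205, 0.2902, 0.0761]
orientation: [0.001, 0.689, 0.724, -0.0]
wrist_force: [1.6, -7.2, 4.3]
finger_gap: 0.0193
grip_force: 50.6
```

Emit:
servo_tool:
  increments:
    - {"grip": 1, "x": 1.3, "y": 0, "z": 0, "roll": 0}
    - {"grip": 1, "x": 1.3, "y": 0, "z": 0, "roll": 0}
    - {"grip": 1, "x": 1.3, "y": 0, "z": 0, "roll": 0}

```text
clock: 9.9
tcp_pos: [0.5203, 0.2941, 0.0762]
orientation: [0.001, 0.689, 0.724, -0.0]
wrist_force: [0.8, -6.7, 4.5]
finger_gap: 0.0196
grip_force: 50.6
```

Emit:
servo_tool:
  increments:
    - {"grip": 1, "x": 1.3, "y": 0, "z": 0, "roll": 0}
    - {"grip": 1, "x": 1.3, "y": 0, "z": 0, "roll": 0}
    - {"grip": 1, "x": 1.3, "y": 0, "z": 0, "roll": 0}

```text
clock: 10.15
tcp_pos: [0.5201, 0.298, 0.0762]
orientation: [0.001, 0.689, 0.724, -0.0]
wrist_force: [0.9, -6.1, 4.2]
finger_gap: 0.0193
grip_force: 50.7
```

Emit:
servo_tool:
  increments:
    - {"grip": 1, "x": 1.3, "y": 0, "z": 0, "roll": 0}
    - {"grip": 1, "x": 1.3, "y": 0, "z": 0, "roll": 0}
    - {"grip": 1, "x": 1.3, "y": 0, "z": 0, "roll": 0}

```text
clock: 10.4
tcp_pos: [0.5199, 0.3018, 0.0761]
orientation: [0.001, 0.689, 0.724, -0.0]
wrist_force: [0.7, -6.6, 4.4]
finger_gap: 0.0192
grip_force: 50.7
```

Emit:
servo_tool:
  increments:
    - {"grip": 1, "x": 1.3, "y": 0, "z": 0, "roll": 0}
    - {"grip": 1, "x": 1.3, "y": 0, "z": 0, "roll": 0}
    - {"grip": 1, "x": 1.3, "y": 0, "z": 0, "roll": 0}

```text
clock: 10.65
tcp_pos: [0.5196, 0.3035, 0.0763]
orientation: [0.003, 0.69, 0.724, -0.002]
wrist_force: [-0.6, -17.8, 10.3]
finger_gap: 0.0193
grip_force: 51.2
```

Force jumps to 18 N and the advance stalls, with the nose about 36 mm past the mouth. A small further nudge will confirm the stop.

Emit:
servo_tool:
  increments:
    - {"grip": 1, "x": 0.8, "y": 0, "z": 0, "roll": 0}
    - {"grip": 1, "x": 0, "y": 0, "z": 0, "roll": 0}

```text
clock: 10.82
tcp_pos: [0.5196, 0.3036, 0.0763]
orientation: [0.003, 0.69, 0.724, -0.002]
wrist_force: [0.5, -16.8, 8.3]
finger_gap: 0.0192
grip_force: 51.1
```

```bash
python3 - <<'E'
from h import *
s=env.get_state(); togo(.5196,.3035,.076,92.9); print(s["wrist_force"],s["ft_torque"],s["tcp_pos"])
E
```

```text
t 10.82 tcp [0.5196 0.3036 0.0763] yaw 92.73 q [ 0.4   0.45 -0.14  0.98 -0.01  1.92]
tool mm x -0.1 y 0.0 z 0.3 roll -0.17
[  0.45476678 -16.82280569   8.31353975] [-2.70430577 -0.03232369 -0.01894766] [0.51956513 0.30358038 0.07634776]
```

Emit:
servo_tool:
  increments:
    - {"grip": 1, "x": 0.8, "y": 0, "z": 0, "roll": 0}
    - {"grip": 1, "x": 0.7, "y": 0, "z": 0, "roll": 0}

```text
clock: 10.98
tcp_pos: [0.5195, 0.3037, 0.0765]
orientation: [0.004, 0.69, 0.723, -0.003]
wrist_force: [-0.5, -23.2, 12.1]
finger_gap: 0.0194
grip_force: 51.5
```

Emit:
servo_tool:
  increments:
    - {"grip": 1, "x": -1, "y": 0, "z": -0.4, "roll": 0}
    - {"grip": 1, "x": -1, "y": 0, "z": -0.3, "roll": 0}
    - {"grip": 1, "x": 0, "y": 0, "z": 0, "roll": 0}

```text
clock: 11.23
tcp_pos: [0.5194, 0.3036, 0.0764]
orientation: [0.002, 0.69, 0.724, -0.002]
wrist_force: [0.6, -13.1, 4.4]
finger_gap: 0.0193
grip_force: 50.5
```

Emit:
servo_tool:
  increments:
    - {"grip": 0.6, "x": 0, "y": 0, "z": 0, "roll": 0}
    - {"grip": 0.3, "x": 0, "y": 0, "z": 0, "roll": 0}
    - {"grip": 0, "x": 0, "y": 0, "z": 0, "roll": 0}
    - {"grip": 0, "x": 0, "y": 0, "z": 0, "roll": 0}
    - {"grip": 0, "x": 0, "y": 0, "z": 0, "roll": 0}

```text
clock: 11.65
tcp_pos: [0.519, 0.3071, 0.0763]
orientation: [-0.0, 0.689, 0.725, 0.0]
wrist_force: [0.5, -0.1, -0.4]
finger_gap: 0.0781
grip_force: 0.0
```

Emit:
servo_tool:
  increments:
    - {"grip": 0, "x": 0, "y": 0, "z": 0, "roll": 0}
    - {"grip": 0, "x": 0, "y": 0, "z": -8, "roll": 0}
    - {"grip": 0, "x": 0, "y": 0, "z": -20, "roll": 0}
    - {"grip": 0, "x": 0, "y": 0, "z": -30, "roll": 0}
    - {"grip": 0, "x": 0, "y": 0, "z": -30, "roll": 0}

```text
clock: 12.07
tcp_pos: [0.5183, 0.3063, 0.1651]
orientation: [-0.0, 0.689, 0.725, -0.001]
wrist_force: [0.5, 0.6, -0.4]
finger_gap: 0.0853
grip_force: 0.0
```

Emit:
servo_tool:
  increments:
    - {"grip": 0, "x": -35, "y": 0, "z": -20, "roll": 0}
    - {"grip": 0, "x": -35, "y": 0, "z": 0, "roll": 0}
    - {"grip": 0, "x": -35, "y": 0, "z": 0, "roll": 0}
    - {"grip": 0, "x": -35, "y": 0, "z": 0, "roll": 0}
    - {"grip": 0, "x": -35, "y": 0, "z": 0, "roll": 0}

```text
clock: 12.48
tcp_pos: [0.528, 0.1305, 0.1855]
orientation: [0.0, 0.689, 0.725, 0.001]
wrist_force: [0.3, -0.6, -0.6]
finger_gap: 0.0859
grip_force: 0.0
```

Emit:
servo_tool:
  increments:
    - {"grip": 0, "x": -35, "y": 0, "z": 0, "roll": 0}
    - {"grip": 0, "x": -35, "y": 0, "z": 0, "roll": 0}
    - {"grip": 0, "x": -35, "y": 0, "z": 0, "roll": 0}
    - {"grip": 0, "x": -20, "y": 0, "z": 0, "roll": 0}
    - {"grip": 0, "x": 0, "y": 0, "z": 0, "roll": 0}

```text
clock: 12.9
tcp_pos: [0.5348, 0.0031, 0.1852]
orientation: [0.001, 0.691, 0.723, -0.0]
wrist_force: [-0.0, -0.4, -0.3]
finger_gap: 0.0854
grip_force: 0.0
```

```bash
python3 - <<'E'
from h import *
t,s=env.read_camera("top"),env.read_camera("side")
cv2.imwrite("pics/f1.png",np.vstack([cv2.resize(t[120:220,70:270],(600,300)),cv2.resize(s[160:260,80:280],(600,300))])[:,:,::-1])
m=cv2.inRange(cv2.cvtColor(t,cv2.COLOR_RGB2HSV),(100,120,60),(130,255,255)); m[:,:122]=0;m[:,215:]=0;m[:150]=0;m[190:]=0
if m.any():
    n,l,st,c=cv2.connectedComponentsWithStats(m); i=1+st[1:,4].argmax(); p=ray("top",*c[i],.106); print(st[i],c[i],p)
    a=np.radians(92.9); d=p[:2]-[.5145,.404]; print("loader",d@[np.cos(a),np.sin(a)],d@[-np.sin(a),np.cos(a)])
print(env.get_state()["wrist_force"])
E
```

```text
[145 162  16  11 130] [152.23076923 167.05384615] [0.51449853 0.29203439 0.106     ]
loader -0.11182214398609362 0.005666142210234428
[ 0.29178464  0.49955741 -0.2372031 ]
```

View pics/f1.png

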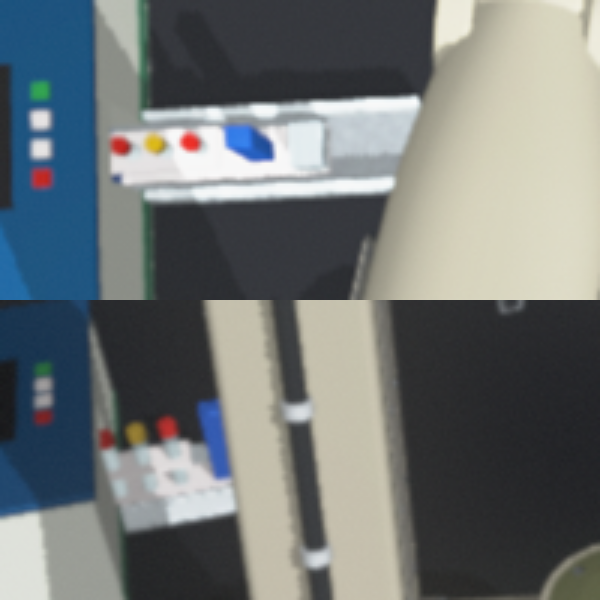

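The rack stands upright in the lane with its nose inside. The front cap sits right at the mouth plane, so I'll triangulate the cap height to make sure the tube isn't caught on the tunnel roof (110 mm).

```bash
python3 - <<'E'
from h import *
P={}
for n in("top","side"):
    R,t,f,cx,cy,c=cal(n); P[n]=np.array([[f,0,cx],[0,f,cy],[0,0,1]])@np.hstack([R,t[:,None]])
a=np.radians(92.9);ex=np.array([np.cos(a),np.sin(a)]);ey=np.array([-ex[1],ex[0]])
for A,B in (((121.5,167.8),(125.5,204.2)),((133.2,167.2),(135.8,202.2)),((110,168.3),(115.3,206.3))):
    X=cv2.triangulatePoints(P["top"],P["side"],np.array(A),np.array(B)).ravel(); X=X[:3]/X[3]; d=X[:2]-[.5145,.404]; print(X.round(4),"loader",d@ex,d@ey)
for n in("top","side"):
    for y in(-.032,.032):
        for z in(.008,.11,.158): q=np.array([.5145,.404])+y*ey; print(n,y,z,np.round(proj(n,(*q,z)),1))
for n,(u0,v0,u1,v1) in (("top",(95,150,160,195)),("side",(95,185,160,245))):
    im=env.read_camera(n)[v0:v1,u0:u1,::-1]; cv2.imwrite(f"pics/m_{n}.png",cv2.resize(im,(390,int(390*(v1-v0)/(u1-u0)))))
A=cv2.imread("pics/m_top.png");B=cv2.imread("pics/m_side.png");H=max(len(A),len(B))
pad=lambda i:cv2.copyMakeBorder(i,0,H-len(i),0,0,cv2.BORDER_CONSTANT)
cv2.imwrite("pics/m.png",np.hstack([pad(A),pad(B)]))
E
```

```text
[0.5155 0.3755 0.0897] loader -0.028547993994347477 0.0004638935953952176
[0.5169 0.3453 0.0902] loader -0.05874709596511301 0.0006200052192536711
[0.5145 0.4054 0.0885] loader 0.001354115664202193 -3.847645169374523e-05
top -0.032 0.008 [120.3 161.3]
top -0.032 0.11 [107.6 154.6]
top -0.032 0.158 [101.  151.1]
top 0.032 0.008 [120.9 184.4]
top 0.032 0.11 [108.3 179.5]
top 0.032 0.158 [101.6 176.9]
side -0.032 0.008 [121. 219.]
side -0.032 0.11 [113.6 193.8]
side -0.032 0.158 [109.8 181.2]
side 0.032 0.008 [121.9 233.1]
side 0.032 0.11 [114.3 207.8]
side 0.032 0.158 [110.4 195.1]
```

View pics/m.png

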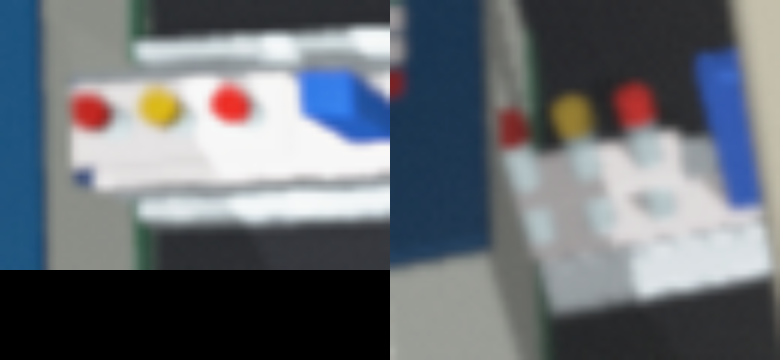

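The crop shows the front cap half inside the mouth. Its height is about 90 mm (roof 110 mm) and it sits on the lane's mid-line, so nothing is caught. The stall was the firm stop, with the nose about 36 mm in. Handing in.

```bash
python3 -c "
from workcell import env
print(env.hand_in())"
```

```text
the job is handed in; nothing more can be done
None
```

I slid the blue rack in under the hood until it met the hidden stop and left it there upright and centred, nose about 36 mm past the mouth. The push reached about 23 N, the orange rack was never touched, and I handed the job in at about 13 s; no verdict was shown.

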